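# Draw an air sample through a gas detector tube against a white reading board

## Task

We are taking an air sample with the clamped hand pump: take the white board out of the wire plate rack and lean it back against the test-tube rack behind the glass detector tube, standing on the worktop, centred on the tube and facing it, so that the colour change can be read against it. Then pull the pump's knob straight out against its spring until the first ring on the rod has just come fully out of the guide, not drawing it on well past there, and finish while holding it there: do not let go. Leave the glass tube untouched and do not disturb the timer, the beaker or the carton.

Things in the scene. Friction and masses are not known exactly. Their poses are not given: they have to be found in the camera images.
- pump: hand piston pump for detector tubes, aluminium barrel 37 mm thick lying level in two grey clamps on a dark steel base plate (95 x 190 x 15 mm), fixed to the worktop. Origin on the worktop under the middle of the barrel. Its +y axis is the direction in which the rod is pulled out, its +x axis points to the side behind the pump, away from the robot, where the test-tube rack stands; +z is up. The barrel's axis lies 95 mm above the worktop; the clamps' screw heads reach 123 mm
- knob_mid (a point): middle of the black spool-shaped pull knob at the rod's end, on the rod's axis (95 mm above the worktop); axes as pump; it moves with the rod. The waist is a round bar 23 mm thick and 32 mm long (along y) between two round flanges of 35 mm diameter, 6 and 7 mm thick; the inner flange stands 12 mm from the guide's mouth when the rod is in. Nothing lies under the knob down to the worktop (the base plate ends 21 mm before the middle of the knob)
- rod_mouth (a point): centre of the mouth of the aluminium rod guide (a cone tapering from 24 to 12 mm), the end face from which the steel rod (9 mm thick) comes out; axes as pump; fixed
- piston (a joint): how far the rod is pulled out, in m: 0 = fully in (the start), where the spring keeps it and returns it; 0.050 = the first black ring on the rod (4 mm wide, hidden in the guide until then, the only ring to be seen by then) has just come fully out, its inner edge flush with the guide's mouth; 0.100 = the same for the second ring; stop at 0.110. The spring pulls back with 4.5 N at the start and 9 N at the first ring (90 N/m)
- tube_mid (a point): middle of the thin glass detector tube (7 mm thick, 110 mm long, level, along y) that sticks out of the pump's front end; 95 mm above the worktop, 138 mm to -y of the pump's origin; axes as pump; fixed to the pump
- detector_tube: the glass detector tube; origin on the tube's axis at its inner end, in the rubber inlet; the tube runs 110 mm from there to -y. Not to be touched
- board_mid (a point): centre of the plain white board, 10 mm thick (x), 160 mm wide (y), 150 mm high (z), 0.22 kg; axes at the start: x the normal, z up. At the start it stands upright in the middle slot of the wire rack, its foot 8 mm above the worktop, its top edge 158 mm above it
- board: the same white board; origin at the middle of its lower edge, axes as board_mid
- plate_rack: low steel wire rack with four wire loops 58 mm high, 94 mm wide, on a tray 74 x 118 mm, fixed; slots 12 mm wide between the loops, along y; origin under its centre on the worktop
- tube_rack: white test-tube rack, 60 mm deep (x), 160 mm wide (y), 90 mm high at its two end panels, upper deck 85 mm high, 0.9 kg, standing loose; its front face is flat, at -30 mm in x, and looks to the detector tube; three short glass tubes in its rear row reach 99 mm. Origin under its centre on the worktop
- timer: small white digital timer lying on the worktop, 56 x 66 x 16 mm, origin under its centre; a bystander
- beaker: small clear beaker, 61 mm across and 73 mm high, origin under its centre; a bystander
- tube_box: white carton, 110 x 62 x 48 mm, origin under its centre; a bystander

How it is judged:
By the outcome, as a careful person would: the job done as asked, in the order asked, and still so for the second after the job is handed in, while the arm keeps its last pose, push and grip.
It also fails if it takes over 48 s, if anything falls off the work surface, if the arm or the gripper's body presses on something with over 40 N, if the wrist force passes 120 N, or if a joint passes its speed limit or range.

## Robot

A 6-joint arm with a two-finger parallel gripper is mounted at the origin on a cart in front of the work surface, level with it; the furniture and walls round the work are solid. World frame = base frame: x ahead of the robot, y to its left, z up, the work surface at z = 0. Lengths are in mm, angles in degrees, forces in N, time in s.
With the tool pointing down it reaches from about 300 to 850 mm from the base axis. Payload 4.2 kg.
Tool frame: the origin (TCP) lies on the centre line of the jaws, within the pads' length; the fingertips stand 8 mm ahead of it and the grasp point (between the pads) lies 11 mm behind it; z points along the fingers, y is the line along which they close (so a half turn about z gives the same grasp; the last joint's range is limited). The gripper opens to 91 mm and grips with 3 to 60 N. Pads are 32 mm wide; open, the fingers measure 118 mm over their backs; the gripper's body (76 mm by 178 mm) begins 60 mm behind the grasp point.
Start: joints at [68.927, 18.312, 89.639, -0, 72.044, -1.146], TCP at [195.98, 540.587, 221.976] pointing down, gripper open.
Joint ranges: [-177.97, 177.97], [-48.28, 115.42], [12.27, 149.76], [-77.06, 257.06], [2.81, 150.46], [-146.56, 146.56]. Speed limits (degrees/s): [147.25, 147.25, 180, 180, 180, 180].

## Interface

Orientations are given as [roll, pitch, yaw] about the fixed x, y, z axes, in that order (R = Rz(yaw) Ry(pitch) Rx(roll)).
In Python, from workcell import telemetry, eyes, ticket gives the robot as it stands. The module is installed in compiled form; this text tells all that it offers.
- The arm moves only by the shell command python3 -m crank 'ROWS' [OPENING] [FORCE]. ROWS is JSON, a list of rows, each an object of numbers: "dx", "dy", "dz": the shift along the world's x, y, z normalised to -1 to 1, where 1 is 80 cm; "yaw": the turn about the world's z normalised to -1 to 1, where 1 is 5 degrees. A call has 1 to 10 rows; each row shifts and turns the commanded pose from where the row before left it; what a row does not reach is not made up. A row lasts 1/8 s, in which the tool goes at most 62.5 mm and 10.7 degrees, less where a joint would pass 70% of its speed; a pose out of reach is approached as far as the arm can. A call with a number of a shift or a turn outside -1 to 1 is refused whole. A call with a gripper value outside its range is refused whole. OPENING is the opening, from 0 (shut) to 1 (fully open), set as the call begins (- or left out, the last holds). The fingers move at their own pace and stop on an object; FORCE is the grip in N (left out, the last holds). Time passes only in rows, so rows that do not move let the fingers close. It gives the time, the measured TCP pose, the force, the opening and the grip force at its end, in the units of the state.
- telemetry.state(): the state, without advancing time (a new reading comes with each control period).
- eyes.grab_frame(name): name is "scene" or "top" or "wrist"; returns the picture (384x512x3 uint8, red, green, blue); there is no depth.
- eyes.calibration(name): a dict with "camera_matrix" (3x3 intrinsics, pixels), "world_from_camera" (4x4, takes a point from camera to world coordinates). Camera axes: x right, y down, z forward; pixel columns grow to the right and rows downward; lengths in mm; the calibration is good to about 2 mm. A picture is of the moment at which its call begins: read the wrist's pose just before it. calibration takes no time and is no camera call; for the wrist camera it gives the pose at the moment of the call.
- ticket.job_done(): hands the job in; it is judged then, once.
The state is a dict: "time_s": time; "qpos": joint angles; "qvel": joint speeds; "effort": joint torques, N m; "ee_pos": TCP position; "ee_rot": TCP orientation; "force": force on the tool from outside, world axes, zero at the start; "torque": the same for the moment, N m; "gripper_width": finger opening in mm; "gripper_force": force on a finger pad.
Only numpy, scipy, OpenCV 4.12 (cv2) and the standard library are available. Lean on these libraries where they do the work, as an engineer would, in place of code of your own. Each camera call takes 0.05 s, during which the arm holds its last target. There are 200 camera calls.

## Working session

There is one attempt and no reset: what is moved stays moved. The work goes in short steps, Python scripts to look and compute and a shell command to move; the robot and the scene stay as the last step left them, time stands still between calls to the robot, and variables do not carry over. Pictures are saved under pics/ and viewed, at most 10 in all, crops included, and the job is handed in when it is done.

```bash
mkdir -p pics; python3 - <<'E'
from workcell import telemetry, eyes
import cv2,numpy as np
for n in ("scene","top"):
    f=eyes.grab_frame(n); cv2.imwrite(f"pics/{n}0.png",cv2.cvtColor(f,cv2.COLOR_RGB2BGR))
    c=eyes.calibration(n); print(n,np.round(c["camera_matrix"],1).tolist(),np.round(c["world_from_camera"],3).tolist())
s=telemetry.state(); print(s)
E
```

```text
scene [[468.3, 0.0, 254.0], [0.0, 468.3, 188.2], [0.0, 0.0, 1.0]] [[0.61, -0.349, 0.711, -439.489], [-0.792, -0.293, 0.536, -697.644], [0.021, -0.89, -0.455, 700.182], [0.0, 0.0, 0.0, 1.0]]
top [[373.3, 0.0, 255.9], [0.0, 373.3, 191.5], [0.0, 0.0, 1.0]] [[-0.029, -0.99, 0.139, 352.732], [-1.0, 0.029, -0.002, 19.014], [-0.002, -0.139, -0.99, 1177.658], [0.0, 0.0, 0.0, 1.0]]
{'time_s': 0.1, 'qpos': array([ 6.89256609e+01,  1.83477608e+01,  8.96998767e+01, -9.24540502e-04,
        7.20438671e+01, -1.14532122e+00]), 'qvel': array([-0.03729781, -0.1162466 , -0.26573179, -0.03589601,  0.01895001,
        0.08298885]), 'effort': array([ 7.47109425e-04, -4.13334417e+01, -2.32509792e+01,  7.30628567e-02,
        4.22241865e-02, -4.41605630e-05]), 'ee_pos': array([195.8310731 , 540.15349709, 221.20340218]), 'ee_rot': array([-1.79908496e+02, -9.50142481e-04,  1.60071267e+02]), 'force': array([-0.3180114 ,  0.76768293,  0.57953045]), 'torque': array([-0.02503836, -0.03582067,  0.00557358]), 'gripper_force': 0.0, 'gripper_width': 91.23472835153594}
```

View pics/scene0.png

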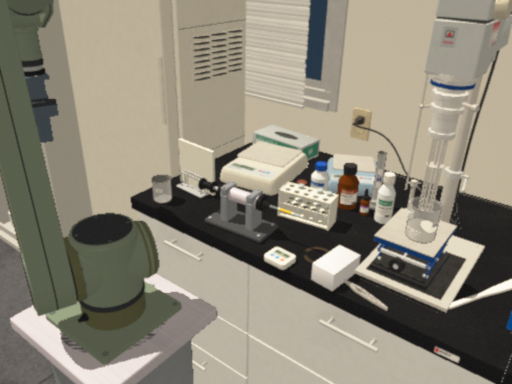

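View pics/top0.png

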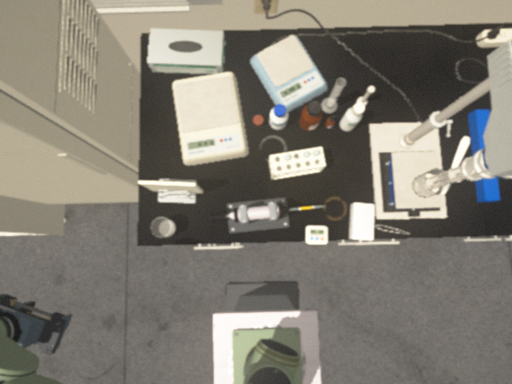

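```bash
python3 - <<'E'
import cv2
a=cv2.imread("pics/top0.png")[140:250,130:390]; cv2.imwrite("pics/topc.png",cv2.resize(a,None,fx=3,fy=3,interpolation=cv2.INTER_CUBIC))
a=cv2.imread("pics/scene0.png")[130:275,145:345]; cv2.imwrite("pics/scenec.png",cv2.resize(a,None,fx=4,fy=4,interpolation=cv2.INTER_CUBIC))
E
```

```text
(no output)
```

View pics/topc.png

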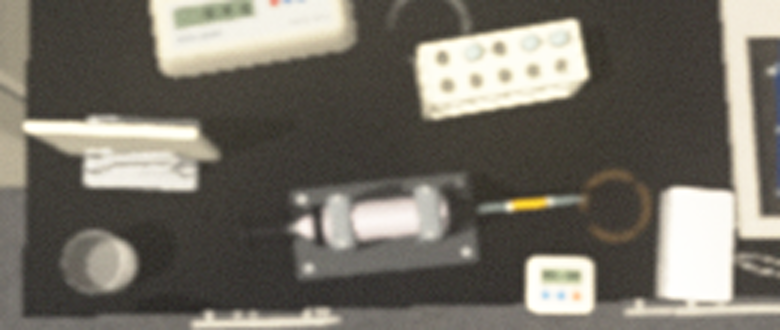

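View pics/scenec.png

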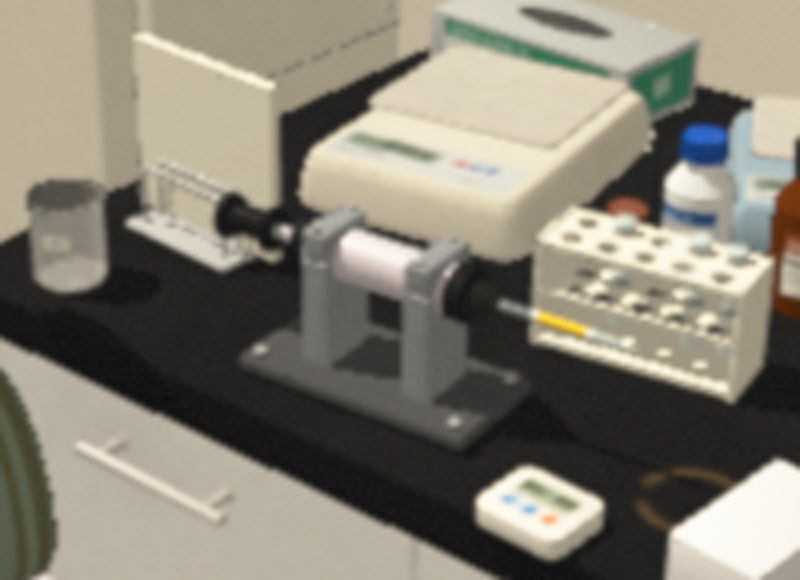

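```bash
cat > h.py <<'E'
import numpy as np
from workcell import eyes
def ray(n,u,v,z,c=None):
    c=c or eyes.calibration(n); K=c["camera_matrix"];T=c["world_from_camera"]
    d=T[:3,:3]@np.linalg.solve(K,[u,v,1.]);o=T[:3,3]
    return (o+d*(z-o[2])/d[2])
def proj(n,p,c=None):
    c=c or eyes.calibration(n); T=np.linalg.inv(c["world_from_camera"]);q=c["camera_matrix"]@(T[:3,:3]@np.asarray(p,float)+T[:3,3]);return q[:2]/q[2]
E
python3 - <<'E'
from h import *
def t(name,z,*pts):
    for u,v in pts: print(name,np.round(ray("top",130+u/3,140+v/3,z)[:2]))
t("plate",15,(290,190),(466,172),(479,258),(298,278))
t("tube",95,(480,210),(585,200))
t("boardtop",158,(25,121),(25,132),(195,125),(200,135))
t("rackfrontTop",90,(422,92),(588,75)); t("rackbackTop",90,(415,45),(578,20)); t("rackfoot",0,(427,119))
t("prack tray",5,(85,188),(198,190))
t("knob",95,(250,235));t("mouth",95,(290,229))
def s(name,z,*pts):
    for u,v in pts: print("S",name,np.round(ray("scene",145+u/4,130+v/4,z)[:2]))
s("boardtop",158,(135,38),(275,88));s("tube",95,(500,303),(630,343));s("rackfronttop",90,(535,237),(738,290))
s("rackfoot",0,(537,345),(735,396));s("knob",95,(250,220));s("plate",15,(242,352),(455,438),(530,383))
s("beaker top",73,(67,190));s("timer",16,(540,508))
E
```

```text
plate [482. 109.]
plate [495. -75.]
plate [405. -85.]
plate [390. 102.]
tube [448. -81.]
tube [ 455. -183.]
boardtop [537. 342.]
boardtop [527. 341.]
boardtop [529. 184.]
boardtop [519. 180.]
rackfrontTop [567. -29.]
rackfrontTop [ 579. -194.]
rackbackTop [615. -24.]
rackbackTop [ 635. -187.]
rackfoot [555. -37.]
prack tray [491. 326.]
prack tray [486. 207.]
knob [430. 142.]
mouth [435. 103.]
S boardtop [522. 329.]
S boardtop [518. 177.]
S tube [452. -80.]
S tube [ 463. -175.]
S rackfronttop [554. -38.]
S rackfronttop [ 578. -189.]
S rackfoot [558. -42.]
S rackfoot [ 589. -190.]
S knob [436. 129.]
S plate [394. 101.]
S plate [402. -83.]
S plate [491. -82.]
S beaker top [416. 300.]
S timer [ 372. -173.]
```

```bash
python3 -m crank '[{"dy":-0.07,"dz":0.02,"yaw":-1},{"dy":-0.07,"dz":0.02,"yaw":-1},{"dy":-0.07,"dz":0.02,"yaw":-1},{"dy":-0.07,"yaw":-1},{"dy":-0.067,"dx":0.03,"yaw":-1},{"dx":0.06,"yaw":-1},{"dx":0.07,"yaw":-1},{"dx":0.07,"yaw":-1},{"dx":0.07,"yaw":-1},{"dx":0.05,"yaw":-1}]' 1 30; python3 -m crank '[{"dx":0.03,"yaw":-1},{"dx":0.015,"yaw":-1},{"yaw":-1},{"yaw":-0.4},{},{}]'
python3 - <<'E'
from workcell import telemetry, eyes
from h import *
import cv2
c=eyes.calibration("wrist"); f=eyes.grab_frame("wrist"); cv2.imwrite("pics/w1.png",cv2.cvtColor(f,cv2.COLOR_RGB2BGR)); np.save("w1.npy",c,allow_pickle=True)
print(np.round(c["world_from_camera"],2).tolist())
E
```

```text
[[0.34, 0.91, 0.22, 134.63], [0.94, -0.33, -0.08, 562.93], [-0.0, 0.24, -0.97, 383.72], [0.0, 0.0, 0.0, 1.0]]validation failed for argument at $[0]...
validation failed for argument at $[0]...
```

View pics/w1.png

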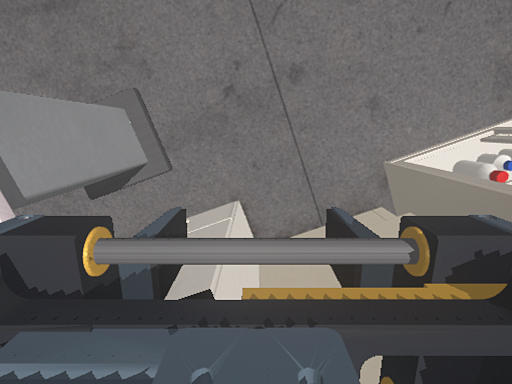

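The rows were refused, so the arm has not moved: the wrist view shows only floor and the cart. I'll retry with every key given in each row.

```bash
python3 -m crank '[{"dx":0,"dy":-0.07,"dz":0.02,"yaw":-1},{"dx":0,"dy":-0.07,"dz":0.02,"yaw":-1},{"dx":0,"dy":-0.07,"dz":0.02,"yaw":-1},{"dx":0,"dy":-0.07,"dz":0,"yaw":-1},{"dx":0.03,"dy":-0.067,"dz":0,"yaw":-1},{"dx":0.06,"dy":0,"dz":0,"yaw":-1},{"dx":0.07,"dy":0,"dz":0,"yaw":-1},{"dx":0.07,"dy":0,"dz":0,"yaw":-1},{"dx":0.07,"dy":0,"dz":0,"yaw":-1},{"dx":0.05,"dy":0,"dz":0,"yaw":-1}]' 1 30
```

```text
time_s: 1.4
ee_pos: [478.1, 262.5, 269.3]
ee_rot: [-180.0, 0.0, 109.8]
force: [-0.5, 0.6, 0.2]
gripper_width: 91.2
gripper_force: 0.0
```

```bash
python3 -m crank '[{"dx":0,"dy":0,"dz":0,"yaw":-1},{"dx":0,"dy":0,"dz":0,"yaw":-1},{"dx":0,"dy":0,"dz":0,"yaw":-1},{"dx":0,"dy":0,"dz":0,"yaw":-0.4},{"dx":0,"dy":0,"dz":0,"yaw":0}]'
python3 - <<'E'
from workcell import eyes
from h import *
import cv2
c=eyes.calibration("wrist"); f=eyes.grab_frame("wrist"); cv2.imwrite("pics/w2.png",cv2.cvtColor(f,cv2.COLOR_RGB2BGR)); np.savez("w2.npz",**c)
print(np.round(c["world_from_camera"],2).tolist())
E
```

```text
time_s: 2.02
ee_pos: [475.9, 263.0, 269.9]
ee_rot: [-180.0, 0.0, 93.1]
force: [0.2, -0.0, 0.3]
gripper_width: 91.0
gripper_force: 0.0
[[1.0, 0.05, 0.01, 473.37], [0.05, -0.97, -0.24, 329.13], [-0.0, 0.24, -0.97, 432.33], [0.0, 0.0, 0.0, 1.0]]
```

View pics/w2.png

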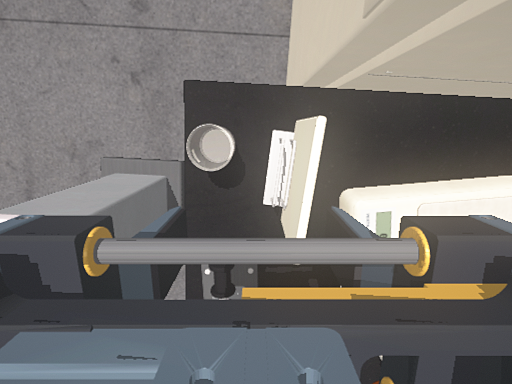

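The wrist view shows the beaker at (211,147), the wire rack at (280,168), and the board's top edge running from (317,117) down to about (301,238) behind the finger bar.

```bash
python3 - <<'E'
from h import *
import cv2
c=dict(np.load("w2.npz"))
g=cv2.cvtColor(cv2.imread("pics/w2.png"),cv2.COLOR_BGR2GRAY)
for v in (125,150,175,200,215,230): print(v,g[v,270:335].tolist())
for u,v in ((325,118),(310,118),(311,200),(299,200)): print(u,v,ray("",u,v,158,c)[:2].round())
E
```

```text
125 [73, 73, 74, 75, 77, 76, 77, 79, 78, 79, 79, 79, 79, 79, 80, 81, 80, 78, 82, 82, 81, 81, 81, 78, 69, 190, 222, 213, 212, 214, 213, 214, 214, 214, 214, 214, 214, 214, 215, 214, 214, 213, 214, 214, 211, 179, 254, 255, 255, 255, 255, 255, 255, 255, 255, 202, 69, 77, 79, 80, 82, 81, 79, 81, 80]
150 [239, 255, 252, 249, 249, 250, 249, 248, 248, 250, 241, 247, 249, 196, 153, 249, 255, 249, 247, 248, 253, 240, 225, 249, 249, 218, 207, 218, 217, 217, 218, 216, 217, 216, 216, 218, 218, 217, 217, 217, 209, 244, 255, 255, 255, 255, 255, 255, 255, 255, 244, 130, 79, 89, 89, 90, 90, 90, 89, 88, 87, 88, 88, 86, 86]
175 [247, 248, 247, 247, 247, 248, 240, 243, 247, 232, 249, 224, 158, 189, 198, 243, 254, 238, 218, 245, 247, 218, 208, 216, 218, 216, 218, 218, 218, 218, 218, 218, 218, 218, 218, 217, 215, 252, 255, 255, 255, 255, 255, 255, 255, 255, 212, 83, 90, 97, 95, 96, 96, 96, 95, 93, 94, 92, 92, 91, 91, 92, 91, 91, 91]
200 [228, 207, 192, 233, 250, 237, 245, 213, 151, 154, 203, 217, 202, 221, 224, 246, 250, 218, 204, 214, 213, 215, 216, 215, 216, 216, 216, 216, 217, 215, 219, 215, 225, 255, 255, 255, 255, 255, 255, 255, 255, 252, 139, 81, 92, 95, 93, 93, 94, 93, 93, 92, 92, 92, 92, 91, 91, 92, 93, 92, 91, 89, 91, 92, 89]
215 [76, 76, 77, 78, 78, 80, 77, 73, 78, 78, 65, 159, 209, 214, 212, 212, 211, 213, 212, 212, 213, 214, 214, 215, 216, 214, 216, 216, 214, 209, 247, 255, 255, 255, 255, 255, 255, 255, 255, 222, 74, 85, 89, 89, 89, 89, 89, 88, 88, 90, 88, 87, 90, 88, 89, 89, 86, 85, 84, 84, 85, 84, 87, 90, 88]
230 [73, 72, 72, 73, 74, 73, 76, 76, 76, 76, 75, 73, 63, 139, 203, 214, 210, 211, 210, 211, 213, 213, 213, 213, 213, 213, 210, 231, 255, 255, 255, 255, 255, 255, 255, 255, 227, 60, 75, 81, 82, 82, 82, 83, 83, 82, 81, 82, 85, 83, 82, 83, 82, 83, 83, 80, 79, 80, 80, 80, 78, 79, 79, 79, 79]
325 118 [539. 342.]
310 118 [525. 342.]
311 200 [534. 260.]
299 200 [522. 259.]
```

```bash
python3 - <<'E'
from h import *
c=dict(np.load("w2.npz"))
P=[ray("",u,v,158,c)[:2] for u,v in ((320.7,125),(316,150),(311.5,175),(307,200),(304.5,215),(302.2,230),(318,117))]
P=np.array(P);print(P.round(1)); k=np.polyfit(P[:6,1],P[:6,0],1); print(k, np.degrees(np.arctan(k[0])), np.polyval(k,[262]))
E
```

```text
[[535.7 335.6]
 [533.7 311.5]
 [531.8 286.3]
 [529.9 259.9]
 [528.9 243.6]
 [528.  226.8]
 [532.3 342.9]]
[7.10114600e-02 5.11640897e+02] 4.061838666905308 [530.24589948]
```

```bash
python3 -m crank '[{"dx":0.068,"dy":0,"dz":0,"yaw":-1},{"dx":0,"dy":0,"dz":0,"yaw":-0.42},{"dx":0,"dy":0,"dz":-0.05,"yaw":0},{"dx":0,"dy":0,"dz":-0.05,"yaw":0},{"dx":0,"dy":0,"dz":-0.04,"yaw":0},{"dx":0,"dy":0,"dz":-0.028,"yaw":0},{"dx":0,"dy":0,"dz":0,"yaw":0}]'
python3 -m crank '[{"dx":0,"dy":0,"dz":0,"yaw":0},{"dx":0,"dy":0,"dz":0,"yaw":0},{"dx":0,"dy":0,"dz":0,"yaw":0},{"dx":0,"dy":0,"dz":0,"yaw":0},{"dx":0,"dy":0,"dz":0,"yaw":0},{"dx":0,"dy":0,"dz":0,"yaw":0}]' 0 30
```

```text
time_s: 2.95
ee_pos: [528.6, 262.5, 134.0]
ee_rot: [-179.8, 0.1, 86.0]
force: [0.1, 0.0, -0.2]
gripper_width: 90.9
gripper_force: 0.0
time_s: 3.7
ee_pos: [530.4, 262.9, 135.6]
ee_rot: [180.0, 0.0, 86.0]
force: [0.4, 0.1, -0.3]
gripper_width: 34.0
gripper_force: 0.0
```

```bash
python3 -m crank '[{"dx":0,"dy":0,"dz":0,"yaw":0},{"dx":0,"dy":0,"dz":0,"yaw":0},{"dx":0,"dy":0,"dz":0,"yaw":0},{"dx":0,"dy":0,"dz":0,"yaw":0},{"dx":0,"dy":0,"dz":0,"yaw":0},{"dx":0,"dy":0,"dz":0,"yaw":0}]' 0 30
```

```text
time_s: 4.45
ee_pos: [530.3, 263.0, 135.5]
ee_rot: [180.0, -0.0, 86.0]
force: [-1.1, 0.5, -0.7]
gripper_width: 10.0
gripper_force: 30.0
```

```bash
python3 -m crank '[{"dx":0,"dy":0,"dz":0.01,"yaw":0},{"dx":0,"dy":0,"dz":0.02,"yaw":0},{"dx":0,"dy":0,"dz":0.03,"yaw":0},{"dx":0,"dy":0,"dz":0.04,"yaw":0},{"dx":0,"dy":0,"dz":0.04,"yaw":0},{"dx":0,"dy":0,"dz":0.02,"yaw":0},{"dx":0,"dy":0,"dz":0,"yaw":0}]'
```

```text
time_s: 5.32
ee_pos: [530.8, 263.2, 264.9]
ee_rot: [179.9, -0.1, 86.0]
force: [-1.3, -0.3, -2.0]
gripper_width: 9.7
gripper_force: 30.0
```

```bash
python3 -m crank '[{"dx":0,"dy":-0.02,"dz":0.01,"yaw":0},{"dx":0,"dy":-0.05,"dz":0,"yaw":0},{"dx":0,"dy":-0.07,"dz":0,"yaw":0},{"dx":0,"dy":-0.07,"dz":0,"yaw":0.4},{"dx":0,"dy":-0.07,"dz":0,"yaw":0.4},{"dx":0,"dy":-0.07,"dz":0,"yaw":0.4},{"dx":0,"dy":-0.07,"dz":0,"yaw":0.4},{"dx":0,"dy":-0.07,"dz":0,"yaw":0},{"dx":0,"dy":-0.05,"dz":0,"yaw":0},{"dx":0,"dy":-0.03,"dz":0,"yaw":0}]'
python3 -m crank '[{"dx":0,"dy":0,"dz":0,"yaw":0},{"dx":0,"dy":0,"dz":0,"yaw":0},{"dx":0,"dy":0,"dz":0,"yaw":0}]'
python3 - <<'E'
from workcell import eyes
from h import *
import cv2
c=eyes.calibration("wrist"); f=eyes.grab_frame("wrist"); np.savez("w3.npz",**c)
f=cv2.cvtColor(f,cv2.COLOR_RGB2BGR); cv2.imwrite("pics/w3.png",f)
cv2.imwrite("pics/w3c.png",cv2.resize(f[0:300,112:512],None,fx=2,fy=2))
E
```

```text
time_s: 6.58
ee_pos: [528.8, -195.8, 270.4]
ee_rot: [-179.8, -0.0, 93.8]
force: [0.2, -0.4, -1.8]
gripper_width: 9.7
gripper_force: 30.0
time_s: 6.95
ee_pos: [530.2, -192.1, 271.5]
ee_rot: [-180.0, -0.0, 94.0]
force: [0.4, -0.1, -2.9]
gripper_width: 9.8
gripper_force: 30.0
```

View pics/w3c.png

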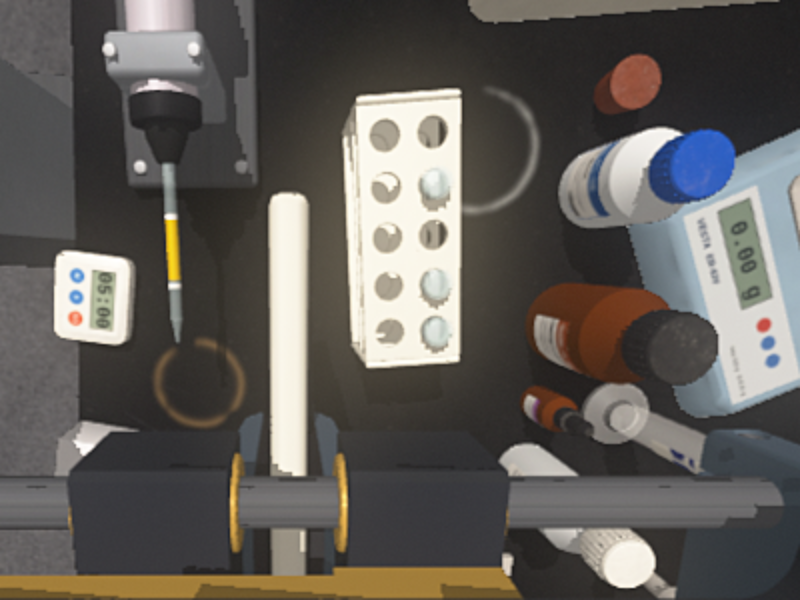

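The view shows the test-tube rack with front top edge at crop (357,97)–(367,366), the glass tube at (167,165)–(178,342), and the held board edge-on at column 288, clear of everything.

```bash
python3 - <<'E'
from h import *
c=dict(np.load("w3.npz"))
def r(n,z,*P):
    Q=[ray("",112+u/2,v/2,z,c)[:2] for u,v in P]; d=Q[0]-Q[1]; print(n,np.round(Q,1).tolist(),"yaw",np.degrees(np.arctan2(-d[0],d[1])).round(2),"mid",((Q[0]+Q[1])/2).round(1),"len",np.linalg.norm(d).round(1))
r("rack front",90,(357,97),(367,366)); r("rack back",90,(461,90),(459,362)); r("foot front",0,(345,135),(355,355))
r("tube",95,(167,165),(178,342)); r("clampside/plate",15,(257,30),(257,185)); r("plate front end",15,(257,185),(130,188)); r("rear screw, front screw",15,(241,166),(140,167))
r("board end top",271.5+8+14,(270,195),(307,195)); r("boardaxis",293.5,(288,195),(291,470))
E
```

```text
rack front [[559.4, -34.7], [581.5, -190.1]] yaw 8.11 mid [ 570.4 -112.4] len 157.0
rack back [[618.1, -26.9], [639.8, -183.4]] yaw 7.89 mid [ 629.  -105.1] len 158.0
foot front [[561.7, -36.6], [585.3, -198.6]] yaw 8.29 mid [ 573.5 -117.6] len 163.7
tube [[452.7, -79.5], [461.5, -182.4]] yaw 4.88 mid [ 457.1 -131. ] len 103.3
clampside/plate [[494.6, 21.6], [500.3, -77.4]] yaw 3.3 mid [497.5 -27.9] len 99.2
plate front end [[500.3, -77.4], [408.9, -85.9]] yaw -84.67 mid [454.6 -81.7] len 91.8
rear screw, front screw [[488.2, -65.4], [416.0, -71.2]] yaw -85.42 mid [452.1 -68.3] len 72.4
board end top [[521.1, -111.8], [530.1, -111.2]] yaw 94.06 mid [ 525.6 -111.5] len 9.0
boardaxis [[525.5, -111.5], [531.3, -182.6]] yaw 4.73 mid [ 528.4 -147. ] len 71.3
```

```bash
python3 -m crank '[{"dx":0.01,"dy":0.045,"dz":0,"yaw":0.4},{"dx":0.0098,"dy":0.0468,"dz":0,"yaw":0.4},{"dx":0,"dy":0,"dz":0,"yaw":0},{"dx":0,"dy":0,"dz":-0.04,"yaw":0},{"dx":0,"dy":0,"dz":-0.05,"yaw":0},{"dx":0,"dy":0,"dz":-0.04,"yaw":0},{"dx":0,"dy":0,"dz":-0.03,"yaw":0},{"dx":0,"dy":0,"dz":-0.013,"yaw":0},{"dx":0,"dy":0,"dz":0,"yaw":0},{"dx":0,"dy":0,"dz":0,"yaw":0}]'
```

```text
time_s: 8.25
ee_pos: [547.0, -119.9, 134.4]
ee_rot: [179.9, 0.1, 98.0]
force: [0.7, -1.1, -2.4]
gripper_width: 9.9
gripper_force: 30.0
```

```bash
python3 -m crank '[{"dx":0,"dy":0,"dz":-0.003,"yaw":0},{"dx":0,"dy":0,"dz":-0.003,"yaw":0},{"dx":0,"dy":0,"dz":-0.002,"yaw":0},{"dx":0,"dy":0,"dz":0,"yaw":0}]'
```

```text
time_s: 8.75
ee_pos: [546.5, -119.6, 127.5]
ee_rot: [179.9, 0.0, 98.0]
force: [-1.0, 1.1, 2.6]
gripper_width: 10.1
gripper_force: 30.0
```

```bash
python3 -m crank '[{"dx":0,"dy":0,"dz":0,"yaw":0},{"dx":0,"dy":0,"dz":0,"yaw":0},{"dx":0,"dy":0,"dz":0,"yaw":0},{"dx":0,"dy":0,"dz":0,"yaw":0}]' 0.24 && python3 -m crank '[{"dx":0.005,"dy":0.0007,"dz":0,"yaw":0},{"dx":0.005,"dy":0.0007,"dz":0,"yaw":0},{"dx":0.005,"dy":0.0007,"dz":0,"yaw":0},{"dx":0.005,"dy":0.0007,"dz":0,"yaw":0},{"dx":0.005,"dy":0.0007,"dz":0,"yaw":0},{"dx":0.005,"dy":0.0007,"dz":0,"yaw":0},{"dx":0.005,"dy":0.0007,"dz":0,"yaw":0},{"dx":0,"dy":0,"dz":0,"yaw":0}]'
```

```text
time_s: 9.25
ee_pos: [546.2, -119.5, 126.7]
ee_rot: [-180.0, -0.0, 98.0]
force: [0.2, -0.1, -0.6]
gripper_width: 22.1
gripper_force: 0.0
time_s: 10.25
ee_pos: [574.5, -115.6, 126.7]
ee_rot: [180.0, 0.0, 98.0]
force: [-0.5, 0.4, 0.9]
gripper_width: 22.2
gripper_force: 0.0
```

```bash
python3 -m crank '[{"dx":0,"dy":0,"dz":0,"yaw":0},{"dx":0,"dy":0,"dz":0,"yaw":0},{"dx":0,"dy":0,"dz":0,"yaw":0},{"dx":0,"dy":0,"dz":0.02,"yaw":0},{"dx":0,"dy":0,"dz":0.04,"yaw":0},{"dx":0,"dy":0,"dz":0.06,"yaw":0},{"dx":0,"dy":0,"dz":0.06,"yaw":0},{"dx":0,"dy":-0.05,"dz":0,"yaw":0},{"dx":0,"dy":-0.05,"dz":0,"yaw":0},{"dx":0,"dy":0,"dz":0,"yaw":0}]' 0.5
python3 - <<'E'
from workcell import eyes
from h import *
import cv2
c=eyes.calibration("wrist"); f=eyes.grab_frame("wrist"); np.savez("w4.npz",**c)
f=cv2.cvtColor(f,cv2.COLOR_RGB2BGR); a=cv2.resize(f[0:300,112:512],None,fx=2,fy=2)
f=cv2.cvtColor(eyes.grab_frame("scene"),cv2.COLOR_RGB2BGR); cv2.imwrite("pics/s4.png",f)
cv2.imwrite("pics/w4c.png",a)
E
```

```text
time_s: 11.5
ee_pos: [574.1, -197.9, 271.9]
ee_rot: [179.9, 0.1, 97.8]
force: [-0.7, 0.0, 0.0]
gripper_width: 45.8
gripper_force: 0.0
```

View pics/w4c.png

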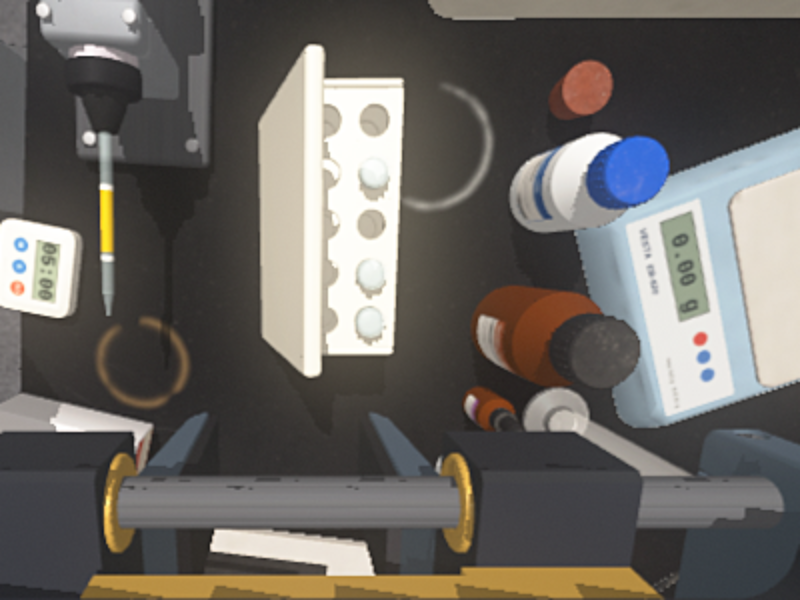

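The board is leaning against the rack, with its foot edge at crop (259,122)–(262,335) and its top edge at (315,45)–(313,375).

```bash
python3 - <<'E'
from h import *
c=dict(np.load("w4.npz"))
def r(n,z,*P):
    Q=[ray("",112+u/2,v/2,z,c)[:2] for u,v in P]; d=Q[0]-Q[1]; print(n,np.round(Q,1).tolist(),"yaw",np.degrees(np.arctan2(-d[0],d[1])).round(2),"mid",((Q[0]+Q[1])/2).round(1),"len",np.linalg.norm(d).round(1))
r("foot",0,(259,122),(262,335));r("top",147,(324,45),(321,375));r("rack back",90,(404,79),(393,354))
r("tube",95,(104,135),(109,315));r("plate end",15,(212,166),(78,160))
E
```

```text
foot [[532.4, -41.0], [554.1, -195.5]] yaw 7.97 mid [ 543.2 -118.3] len 156.0
top [[569.8, -34.9], [592.1, -191.1]] yaw 8.13 mid [ 581. -113.] len 157.8
rack back [[618.2, -26.4], [640.7, -183.1]] yaw 8.18 mid [ 629.5 -104.7] len 158.3
tube [[452.7, -79.8], [461.6, -182.1]] yaw 4.95 mid [ 457.2 -131. ] len 102.7
plate end [[503.8, -77.5], [408.5, -86.5]] yaw -84.59 mid [456.2 -82. ] len 95.7
```

```bash
python3 -m crank '[{"dx":-0.02,"dy":0.04,"dz":0,"yaw":-0.56},{"dx":-0.03,"dy":0.06,"dz":0,"yaw":0},{"dx":-0.035,"dy":0.065,"dz":0,"yaw":0},{"dx":-0.035,"dy":0.065,"dz":0,"yaw":0},{"dx":-0.035,"dy":0.06,"dz":0,"yaw":0},{"dx":-0.019,"dy":0.032,"dz":0,"yaw":0},{"dx":0,"dy":0,"dz":0,"yaw":0},{"dx":0,"dy":0,"dz":0,"yaw":0}]' 0.8 30
python3 - <<'E'
from workcell import eyes
from h import *
import cv2
c=eyes.calibration("wrist"); f=eyes.grab_frame("wrist"); np.savez("w5.npz",**c)
f=cv2.cvtColor(f,cv2.COLOR_RGB2BGR); a=cv2.resize(f[0:240,130:380],None,fx=3,fy=3*0.8333)
f=f[0:200,140:390]; cv2.imwrite("pics/w5c.png",cv2.resize(f,None,fx=3,fy=3))
E
```

```text
time_s: 12.6
ee_pos: [435.3, 62.0, 271.1]
ee_rot: [179.9, 0.0, 95.2]
force: [0.5, 0.6, -0.6]
gripper_width: 73.0
gripper_force: 0.0
```

View pics/w5c.png

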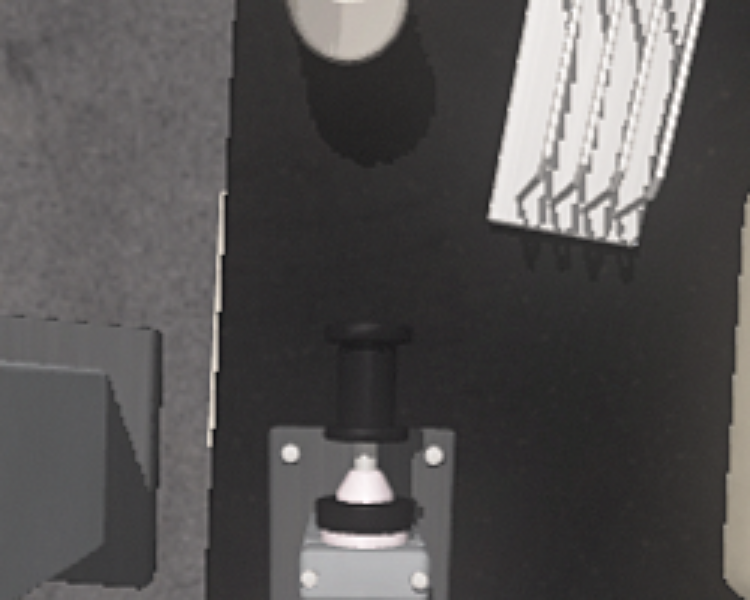

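The knob appears with its outer flange at crop (369,333), inner flange at (367,434) and waist on column 367; the guide's mouth is at about (365,458).

```bash
python3 - <<'E'
from h import *
c=dict(np.load("w5.npz"))
for n,u,v,z in (("outer flange L",326,333,95),("outer R",412,333,95),("inner L",327,434,95),("inner R",410,434,95),("waist",367,385,106),("mouth",365,458,101),("plate end L",270,428,15),("plate end R",455,430,15)):
    print(n,ray("",140+u/3,v/3,z,c).round(1))
E
```

```text
outer flange L [419.9 146.9  95. ]
outer R [453.7 150.   95. ]
inner L [423.6 107.8  95. ]
inner R [457.2 110.9  95. ]
waist [437.7 128.5 106. ]
mouth [439.8 100.1 101. ]
plate end L [393.4 103.4  15. ]
plate end R [485.8 110.9  15. ]
```

```bash
python3 -m crank '[{"dx":0.0035,"dy":0.045,"dz":0,"yaw":0},{"dx":0,"dy":0.0445,"dz":0,"yaw":0},{"dx":0,"dy":0,"dz":-0.05,"yaw":0},{"dx":0,"dy":0,"dz":-0.06,"yaw":0},{"dx":0,"dy":0,"dz":-0.06,"yaw":0},{"dx":0,"dy":0,"dz":-0.04,"yaw":0},{"dx":0,"dy":0,"dz":-0.024,"yaw":0},{"dx":0,"dy":0,"dz":0,"yaw":0},{"dx":0,"dy":0,"dz":0,"yaw":0}]'
python3 -m crank '[{"dx":0,"dy":0,"dz":0,"yaw":0},{"dx":0,"dy":0,"dz":0,"yaw":0},{"dx":0,"dy":0,"dz":0,"yaw":0},{"dx":0,"dy":0,"dz":0,"yaw":0},{"dx":0,"dy":0,"dz":0,"yaw":0},{"dx":0,"dy":0,"dz":0,"yaw":0},{"dx":0,"dy":0,"dz":0,"yaw":0},{"dx":0,"dy":0,"dz":0,"yaw":0}]' 0 50
```

```text
time_s: 13.78
ee_pos: [438.9, 133.3, 84.2]
ee_rot: [179.9, -0.0, 95.1]
force: [0.4, 0.1, -1.0]
gripper_width: 73.0
gripper_force: 0.0
time_s: 14.78
ee_pos: [436.7, 133.5, 83.5]
ee_rot: [-179.9, 0.0, 95.2]
force: [-5.1, 0.7, 6.0]
gripper_width: 32.2
gripper_force: 50.0
```

```bash
python3 -m crank '[{"dx":-0.0015,"dy":0,"dz":0,"yaw":0},{"dx":0,"dy":0,"dz":0,"yaw":0}]' 0 55; python3 -m crank '[{"dx":-0.0007,"dy":0.0075,"dz":0,"yaw":0},{"dx":-0.0007,"dy":0.0075,"dz":0,"yaw":0},{"dx":0,"dy":0,"dz":0,"yaw":0},{"dx":0,"dy":0,"dz":0,"yaw":0}]'
```

```text
time_s: 15.02
ee_pos: [436.7, 133.5, 83.6]
ee_rot: [180.0, 0.0, 95.2]
force: [-2.6, -0.8, 3.4]
gripper_width: 32.0
gripper_force: 55.0
time_s: 15.52
ee_pos: [435.8, 144.7, 83.6]
ee_rot: [180.0, 0.1, 95.2]
force: [-1.9, -4.9, 3.6]
gripper_width: 32.2
gripper_force: 55.0
```

```bash
python3 -m crank '[{"dx":-0.0008,"dy":0.009,"dz":0,"yaw":0},{"dx":-0.0008,"dy":0.009,"dz":0,"yaw":0},{"dx":-0.0008,"dy":0.009,"dz":0,"yaw":0},{"dx":-0.0008,"dy":0.009,"dz":0,"yaw":0},{"dx":-0.0008,"dy":0.009,"dz":0,"yaw":0},{"dx":0,"dy":0.003,"dz":0,"yaw":0},{"dx":0,"dy":0,"dz":0,"yaw":0},{"dx":0,"dy":0,"dz":0,"yaw":0},{"dx":0,"dy":0,"dz":0,"yaw":0}]'
python3 - <<'E'
from workcell import eyes,telemetry
from h import *
import cv2
F=[];Y=[];X=[]
for i in range(8):
    f=eyes.grab_frame("scene"); s=telemetry.state(); F.append(s["force"]);Y.append(s["ee_pos"]); X.append(f.astype(float))
print(np.mean(F,0).round(2),np.mean(Y,0).round(2))
f=cv2.cvtColor(np.mean(X,0).astype(np.uint8),cv2.COLOR_RGB2BGR)
W=eyes.grab_frame("wrist"); c=eyes.calibration("wrist"); np.savez("w6.npz",**c); W=cv2.cvtColor(W,cv2.COLOR_RGB2BGR); cv2.imwrite("pics/w6.png",W)
T=cv2.cvtColor(np.mean([eyes.grab_frame("top").astype(float) for i in range(4)],0).astype(np.uint8),cv2.COLOR_RGB2BGR)
y=0.0
for p in ([440,100.5,95],[435.5,150,95]): print(proj("scene",p).round(1),proj("top",p).round(1),proj("wrist",p).round(1))
a=cv2.resize(f[150:230,165:265],(400,320),interpolation=cv2.INTER_CUBIC); b=cv2.resize(T[190:225,200:250],(400,280),interpolation=cv2.INTER_CUBIC); w=cv2.resize(W,(400,300))
s2=cv2.resize(f,(400,300)); cv2.imwrite("pics/fin.png",np.vstack([np.hstack([a[:300],s2]),np.hstack([b,w[:280]])]))
E
```

```text
time_s: 16.65
ee_pos: [433.0, 182.3, 83.6]
ee_rot: [179.9, 0.2, 95.3]
force: [0.5, -8.3, 3.7]
gripper_width: 32.4
gripper_force: 55.0
[-0.2  -8.62  4.17] [432.98 182.26  83.63]
[215.9 187.4] [227.7 214.5] [253.7 357.5]
[202.  182.9] [210.6 216.6] [253.6 291.4]
```

View pics/fin.png

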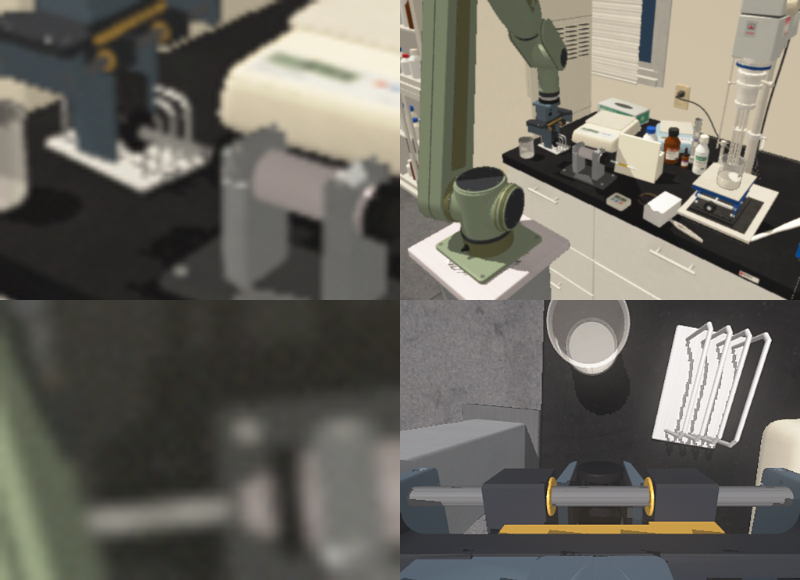

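```bash
python3 -m crank '[{"dx":-0.0002,"dy":0.0027,"dz":0,"yaw":0},{"dx":0,"dy":0,"dz":0,"yaw":0},{"dx":0,"dy":0,"dz":0,"yaw":0},{"dx":0,"dy":0,"dz":0,"yaw":0}]'
python3 - <<'E'
from workcell import eyes,telemetry
from h import *
import cv2
F=[];P=[]
def avg(n,k=12):
    X=[]
    for i in range(k):
        X.append(eyes.grab_frame(n).mean(2)); s=telemetry.state();F.append(s["force"]);P.append(s["ee_pos"])
    return np.mean(X,0).astype(np.float32)
S=avg("scene");T=avg("top"); print(np.mean(F,0).round(2),np.mean(P,0).round(2))
# profile along rod axis: distance s from mouth along +y (pump)
m=np.array([440.3,100.5,95.]);d=np.array([-.09,.996,0])
for n,I in (("scene",S),("top",T)):
    for off in (-1,0,1):
        uv=np.array([proj(n,m+d*s) for s in range(-14,32,2)],np.float32)+[0,off]
        v=cv2.remap(I,uv[:,0].astype(np.float32),uv[:,1].astype(np.float32),cv2.INTER_LINEAR).ravel()
        print(n,off,list(zip(range(-14,32,2),v.round().astype(int).tolist())))
E
```

```text
time_s: 17.8
ee_pos: [432.8, 184.3, 83.7]
ee_rot: [179.9, 0.2, 95.3]
force: [0.7, -7.7, 4.3]
gripper_width: 32.1
gripper_force: 55.0
[ 0.2  -9.01  4.25] [432.83 184.29  83.64]
scene -1 [(-14, 78), (-12, 51), (-10, 40), (-8, 50), (-6, 64), (-4, 75), (-2, 71), (0, 67), (2, 72), (4, 79), (6, 87), (8, 93), (10, 97), (12, 103), (14, 112), (16, 114), (18, 113), (20, 105), (22, 98), (24, 98), (26, 102), (28, 110), (30, 112)]
scene 0 [(-14, 78), (-12, 53), (-10, 39), (-8, 44), (-6, 62), (-4, 86), (-2, 88), (0, 86), (2, 88), (4, 96), (6, 108), (8, 116), (10, 120), (12, 122), (14, 125), (16, 125), (18, 125), (20, 123), (22, 122), (24, 123), (26, 124), (28, 124), (30, 125)]
scene 1 [(-14, 75), (-12, 50), (-10, 35), (-8, 35), (-6, 50), (-4, 76), (-2, 87), (0, 93), (2, 96), (4, 98), (6, 116), (8, 127), (10, 132), (12, 131), (14, 130), (16, 131), (18, 132), (20, 135), (22, 134), (24, 132), (26, 131), (28, 131), (30, 135)]
top -1 [(-14, 121), (-12, 129), (-10, 130), (-8, 121), (-6, 108), (-4, 92), (-2, 81), (0, 75), (2, 75), (4, 76), (6, 76), (8, 76), (10, 77), (12, 78), (14, 78), (16, 79), (18, 79), (20, 77), (22, 76), (24, 76), (26, 75), (28, 76), (30, 77)]
top 0 [(-14, 127), (-12, 138), (-10, 139), (-8, 130), (-6, 116), (-4, 97), (-2, 90), (0, 91), (2, 100), (4, 106), (6, 110), (8, 114), (10, 115), (12, 118), (14, 119), (16, 117), (18, 114), (20, 110), (22, 109), (24, 108), (26, 108), (28, 108), (30, 111)]
top 1 [(-14, 131), (-12, 140), (-10, 141), (-8, 131), (-6, 116), (-4, 97), (-2, 96), (0, 102), (2, 115), (4, 124), (6, 129), (8, 132), (10, 134), (12, 136), (14, 136), (16, 133), (18, 129), (20, 126), (22, 124), (24, 123), (26, 123), (28, 123), (30, 125)]
```

```bash
python3 -m crank '[{"dx":-0.0001,"dy":0.0015,"dz":0,"yaw":0},{"dx":0,"dy":0,"dz":0,"yaw":0},{"dx":0,"dy":0,"dz":0,"yaw":0},{"dx":0,"dy":0,"dz":0,"yaw":0}]'
python3 - <<'E'
from workcell import eyes,telemetry
from h import *
import cv2
c=eyes.calibration("wrist"); I=np.mean([eyes.grab_frame("wrist").mean(2) for i in range(8)],0)
print("cols mean",[(v,int(I[v,246:264].mean())) for v in range(190,232)])
m=np.array([440.3,100.5]);d=np.array([-.09,.996])
for p in (48,50,52,54):
    o=[]
    for s,z in ((12+45+p,112.5),(12+45+p,95),(12+38+p,112.5),(12+38+p,106.5)):
        q=m+d*s; o.append(proj("",[q[0],q[1],z],c)[1].round(1))
    print(p,o)
print(telemetry.state()["ee_pos"],telemetry.state()["force"])
E
```

```text
time_s: 19.5
ee_pos: [432.7, 185.4, 83.7]
ee_rot: [179.9, 0.2, 95.3]
force: [0.2, -8.9, 4.2]
gripper_width: 32.0
gripper_force: 55.0
cols mean [(190, 50), (191, 50), (192, 50), (193, 50), (194, 50), (195, 50), (196, 49), (197, 49), (198, 49), (199, 49), (200, 50), (201, 50), (202, 49), (203, 50), (204, 50), (205, 50), (206, 44), (207, 39), (208, 40), (209, 41), (210, 41), (211, 41), (212, 41), (213, 41), (214, 42), (215, 42), (216, 42), (217, 42), (218, 43), (219, 43), (220, 43), (221, 43), (222, 43), (223, 50), (224, 63), (225, 60), (226, 54), (227, 52), (228, 52), (229, 51), (230, 51), (231, 51)]
48 [np.float64(221.3), np.float64(211.2), np.float64(234.1), np.float64(229.9)]
50 [np.float64(217.6), np.float64(207.9), np.float64(230.5), np.float64(226.4)]
52 [np.float64(213.9), np.float64(204.5), np.float64(226.8), np.float64(222.9)]
54 [np.float64(210.2), np.float64(201.2), np.float64(223.2), np.float64(219.4)]
[432.73961723 185.37817386  83.64575972] [ 0.04595607 -9.88558859  4.32273259]
```

```bash
python3 - <<'E'
from workcell import eyes
from h import *
import cv2
g=cv2.imread("pics/w5c.png").mean(2)   # 3x upscaled crop, u=140+cu/3, v=cv/3
print([(v,int(g[v:v+3,355:380].mean())) for v in range(306,462,3)])
c5=dict(np.load("w5.npz")); c=eyes.calibration("wrist")
for v in (319,322,325): print("w5 outer top",v,ray("",140+369/3,v/3,112.5,c5).round(1))
for v in (454,457,460): print("w5 mouth",v,ray("",140+366/3,v/3,101,c5).round(1))
print("now outer top",ray("",254,223.3,112.5,c).round(1),"bottom",ray("",254,206,77.5,c).round(1))
print(np.diag(c["world_from_camera"]), c["world_from_camera"][:3,3],c5["world_from_camera"][:3,3])
E
```

```text
[(306, 42), (309, 42), (312, 42), (315, 41), (318, 41), (321, 46), (324, 56), (327, 56), (330, 48), (333, 41), (336, 38), (339, 32), (342, 31), (345, 31), (348, 35), (351, 45), (354, 45), (357, 44), (360, 44), (363, 45), (366, 45), (369, 44), (372, 45), (375, 45), (378, 45), (381, 45), (384, 45), (387, 45), (390, 45), (393, 45), (396, 46), (399, 45), (402, 46), (405, 46), (408, 46), (411, 46), (414, 46), (417, 46), (420, 46), (423, 45), (426, 47), (429, 57), (432, 56), (435, 47), (438, 43), (441, 71), (444, 113), (447, 113), (450, 110), (453, 119), (456, 151), (459, 180)]
w5 outer top 319 [436.  152.4 112.5]
w5 outer top 322 [436.1 151.3 112.5]
w5 outer top 325 [436.2 150.3 112.5]
w5 mouth 454 [440.  101.7 101. ]
w5 mouth 457 [440.1 100.6 101. ]
w5 mouth 460 [440.2  99.4 101. ]
now outer top [431.  204.  112.5] bottom [430.8 203.1  77.5]
[ 0.9957294  -0.96627203 -0.97041794  1.        ] [427.5161313  251.988913   245.87755225] [430.1700179  128.01708779 433.61652547]
```

```bash
python3 -c "
from workcell import ticket
print(ticket.job_done())"
```

```text
the job is handed in; nothing more can be done
None
```

The board is leaning against the test-tube rack, centred behind the glass tube, and the pump's knob is gripped and held about 52 mm out; the first ring comes fully out at 50 mm. I measured the pull from arm travel and the flange's position, because the ring was too small to make out clearly in the images. The job was handed in at about 20 s.

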